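# Slide the dish board home into its notches and close the keeper

## Task

With a fingertip, push the metal dish board along its rails, towards the keeper, until it drops into the locating notches and lies flat on the rails. Only then push the keeper's upright peg round until the keeper lies fully across the edge of the board. Do not lift the board, do not touch the dish riding on it, leave the vials and forceps where they are, and finish with the hand clear.

Things in the scene. Friction and masses are not known exactly. Their poses are not given: they have to be found in the camera images.
- track: Fixed slide track: grey base 400 x 176 x 8 mm (own x -210 to +190), two white rails along x with tops 34 mm above the desk and notches 20 mm long, guide fences 48 mm high outside the rails. Origin on the desk on the centre line; +x = the way the board slides home, towards the keeper; z up. The keeper's vertical pivot axis is at x = +150, y = 0 mm.
- seat (a point): Point on the track at x = +40, y = 0, z = 27 mm in its frame, axes as the track's: where the board's origin lies when it has dropped home; until then it rides 7 mm higher. Foot notches: 66 mm off the centre line at x = +95 mm (leading feet), 54 mm off at x = -15 mm (trailing feet), with 4 mm to spare at each end of a foot.
- board: Loose aluminium board on 4 black feet, 150 (x) x 149 x 8 mm, 0.4-0.65 kg. Origin: its middle, at foot-sole level; upper face 15 mm above it; axes as the track's. Push plate along its trailing edge: outer face x = -75 mm, 110 mm wide, top 43 mm above origin. Starts 100-160 mm short of home; rail friction some 2 to 6 N. Drops by its own weight over the notches, whose ends then stop it.
- dish: Closed round petri dish, 92 mm across and 14 mm high, lying on the board between four 7 mm studs, centred at the board's x = -12 mm. Origin at the centre of its underside. It rides along and is not to be touched.
- keeper (a joint): Angle of the keeper, a flat steel finger 14 x 6 mm, underside 44 mm above the desk (2 mm over the seated board; it strikes a board not dropped). 0 = open, pointing along the track's +y; turns counter-clockwise from above to a stop at 1.571 rad = closed, pointing along -x over the board's leading edge. Light friction (0.5 N at the peg), stays where left. Starts at 0 to 0.25 rad.
- keeper_peg (a point): The keeper's round upright steel peg, 12 mm in diameter, from 50 to 80 mm above the desk, 55 mm from the pivot axis; this point is the middle of the peg (65 mm above the desk).
- vial_a: Small stoppered vial, 23 mm in diameter, 42 mm tall, standing on the desk beyond the track. Origin at the centre of its foot. Leave alone.
- vial_b: Small stoppered vial, 23 mm in diameter, 42 mm tall, standing on the desk on the robot's side of the track. Origin at the centre of its foot. Leave alone.
- forceps: Thin metal forceps, 75 x 105 x 8 mm, lying flat on the desk on the robot's side of the track. Origin at the centre of the underside. Leave alone.
Mind the look-alikes: they are no part of the job. Of the things that look like the board, the larger one is meant.

How it is judged:
By the outcome, as a careful person would: the job done as asked, in the order asked, and still so for the second after the job is handed in, with the robot touching nothing.
It also fails if it takes over 51 s, if anything falls off the work surface, if the arm or the gripper's body presses on something with over 40 N, if the wrist force passes 120 N, or if a joint passes its speed limit or range.

## Robot

A 6-joint arm with a two-finger parallel gripper is mounted at the origin on a cart in front of the work surface, level with it; the furniture and walls round the work are solid. World frame = base frame: x ahead of the robot, y to its left, z up, the work surface at z = 0. Lengths are in m, angles in rad, forces in N, time in s.
With the tool pointing down it reaches from about 0.425 to 0.95 m from the base axis. Payload 3.5 kg.
Tool frame: the origin (TCP) lies at the very end of the fingers, on their centre line; the grasp point (between the pads) lies ctrl.tcp_to_grasp behind it (ctrl.tcp_to_grasp is the distance from the TCP to the grasp point, in m); z points along the fingers, y is the line along which they close (so a half turn about z gives the same grasp; the last joint's range is limited). The gripper opens to 85 mm and grips with 20 to 120 N. Pads are 22 mm wide; open, the fingers measure 114 mm over their backs; the gripper's body (76 mm by 85 mm) begins 54 mm behind the grasp point. The pads swing forward as they close: fully open they stand 13 mm farther back than shut.
Start: joints at [1.185, 0.286, 1.577, -0, 1.279, -0.15], TCP at [0.158, 0.656, 0.231] pointing down, gripper open.
Joint ranges: [-2.77, 2.77], [-0.9, 2.22], [0.21, 2.48], [-1.53, 4.67], [0.24, 2.81], [-2.84, 2.84]. Speed limits (rad/s): [2.79, 2.79, 3.14, 3.14, 3.14, 3.14].

## Interface

Orientations are given as a unit quaternion [x, y, z, w].
In Python, from plant import ctrl gives the robot as it stands.
- The arm moves only by the shell command python3 -m inch 'ROWS' [FORCE]. ROWS is JSON, a list of rows, each an object with "slide": the shift along the tool's x, y, z in cm, a list of three; "turn": the turn about the tool's z in rad; "grip": the finger opening in cm, from 0 to 8.54. A call has 1 to 20 rows; each row is the pose to reach, as a shift and turn from the pose commanded when the call began, along the tool's axes at that moment; what a row does not reach only later rows make up. A row lasts 1/10 s, in which the tool goes at most 50 mm and 8.59 degrees, less where a joint would pass 70% of its speed; a pose out of reach is approached as far as the arm can. A call with a gripper value outside its range is refused whole. The fingers move at their own pace and stop on an object; FORCE is the grip in N (left out, the last holds). Time passes only in rows, so rows that repeat a pose let the fingers close. It gives the time, the measured TCP pose, the force, the opening and the grip force at its end, in the units of the state.
- ctrl.get_state(): the state, without advancing time (a new reading comes with each control period).
- ctrl.read_camera(name): name is "scene" or "top" or "wrist"; returns (picture, depth): 480x640x3 uint8, red, green, blue; 480x640 float32, m along the optical axis (not along the pixel's ray), 0 where there is no reading.
- ctrl.camera_info(name): a dict with "K" (3x3 intrinsics, pixels), "camera_from_world" (4x4, takes a point from world to camera coordinates); the wrist camera has in their place "T_tool_cam" (4x4, takes a point from camera to tool coordinates, whose origin is the TCP and whose axes are the flange's). Camera axes: x right, y down, z forward; pixel columns grow to the right and rows downward; lengths in m; the calibration is good to about 2 mm. A picture is of the moment at which its call begins: read the wrist's pose just before it. camera_info takes no time and is no camera call.
- ctrl.sign_off(): hands the job in; it is judged then, once.
The state is a dict: "time": time; "qpos": joint angles; "dq": joint speeds; "joint_efforts": joint torques, N m; "eef_pos": TCP position; "tcp_rot": TCP orientation; "contact_force": force on the tool from outside, world axes, zero at the start; "wrist_torque": the same for the moment, N m; "opening": opening from 0.0 (shut) to 1.0 (fully open); "finger_force": force on a finger pad.
Only numpy, scipy, OpenCV 4.12 (cv2) and the standard library are available. Lean on these libraries where they do the work, as an engineer would, in place of code of your own. Each camera call takes 0.05 s, during which the arm holds its last target. There are 200 camera calls.

## Working session

There is one attempt and no reset: what is moved stays moved. The work goes in short steps, Python scripts to look and compute and a shell command to move; the robot and the scene stay as the last step left them, time stands still between calls to the robot, and variables do not carry over. Pictures are saved under pics/ and viewed, at most 10 in all, crops included, and the job is handed in when it is done.

```bash
mkdir -p pics; ls
python3 - <<'E'
from plant import ctrl
import cv2,numpy as np
s=ctrl.get_state();print(s['time'],s['eef_pos'],s['tcp_rot'],ctrl.tcp_to_grasp)
for n in('top','scene'):
    p,d=ctrl.read_camera(n);cv2.imwrite(f'pics/{n}0.png',p[:,:,::-1]);np.savez(f'{n}0.npz',p=p,d=d)
    print(n,ctrl.camera_info(n))
print(ctrl.camera_info('wrist'))
E
```

```text
pics
0.0 [0.15740869 0.65570358 0.2299076 ] [ 1.17633299e-01  9.93056370e-01 -1.15973531e-03 -3.28259669e-04] 0.0187
top {'K': array([[478.26418093,   0.        , 318.23274085],
       [  0.        , 478.26418093, 239.37045198],
       [  0.        ,   0.        ,   1.        ]]), 'camera_from_world': array([[-0.01097917, -0.99963665,  0.0246177 ,  0.15460346],
       [-0.98898461,  0.00722132, -0.14784214,  0.58202817],
       [ 0.14761064, -0.02596971, -0.98870454,  1.03101363],
       [ 0.        ,  0.        ,  0.        ,  1.        ]])}
scene {'K': array([[591.0615219 ,   0.        , 324.20869505],
       [  0.        , 591.0615219 , 244.10986807],
       [  0.        ,   0.        ,   1.        ]]), 'camera_from_world': array([[ 0.75897236, -0.65090098,  0.01699641, -0.3002549 ],
       [-0.42295753, -0.51269268, -0.7471634 ,  0.38008329],
       [ 0.49504332,  0.5598876 , -0.66442305,  0.73223943],
       [ 0.        ,  0.        ,  0.        ,  1.        ]])}
{'K': array([[367.94412211,   0.        , 321.9414908 ],
       [  0.        , 367.94412211, 237.16053726],
       [  0.        ,   0.        ,   1.        ]]), 'T_tool_cam': array([[ 2.40795642e-05, -9.49133713e-01, -3.14873300e-01,
         8.18268677e-02],
       [ 9.99999986e-01,  7.54711756e-05, -1.51021612e-04,
         1.56834949e-04],
       [ 1.67103561e-04, -3.14873292e-01,  9.49133701e-01,
        -1.42909661e-01],
       [ 0.00000000e+00,  0.00000000e+00,  0.00000000e+00,
         1.00000000e+00]])}
```

View pics/top0.png

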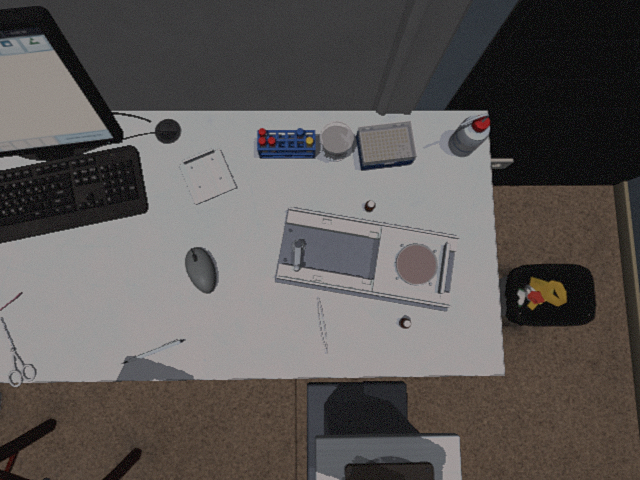

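View pics/scene0.png

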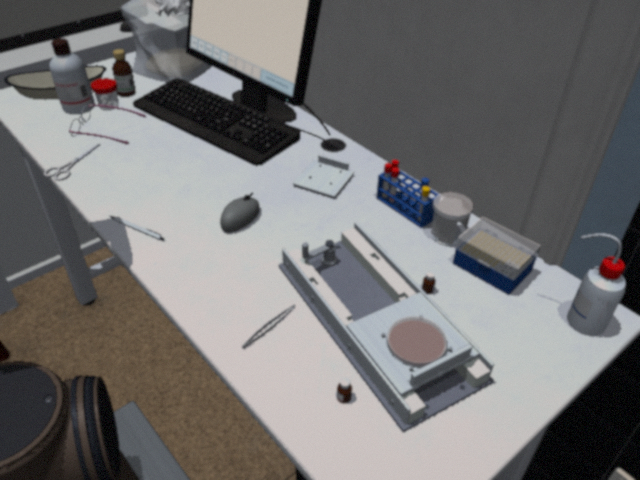

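Top view: the board sits at about (415,265) at the right end of the track. The keeper is at about (298,255) at the left end, so home is towards world +y. The small look-alike board is at (208,177). I'll zoom in for the corners.

Run:
```python
import cv2,numpy as np
a=np.load('top0.npz')['p'][:,:,::-1][195:320,265:470]
a=cv2.resize(a,None,fx=3.9,fy=3.9,interpolation=cv2.INTER_CUBIC);cv2.imwrite('pics/c1.png',a)
b=np.load('scene0.npz')['p'][:,:,::-1][215:435,270:510]
b=cv2.resize(b,None,fx=2.7,fy=2.7,interpolation=cv2.INTER_CUBIC);cv2.imwrite('pics/c2.png',b)
print(a.shape,b.shape)
```

```text
(488, 800, 3) (594, 648, 3)
```

View pics/c1.png

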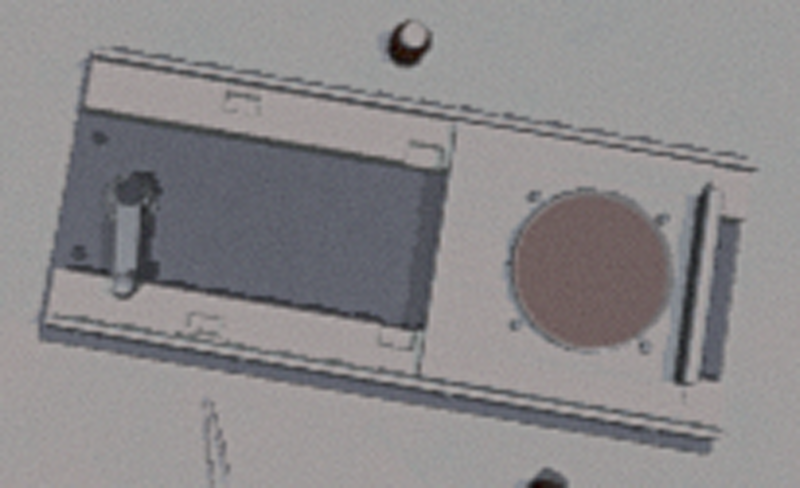

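View pics/c2.png

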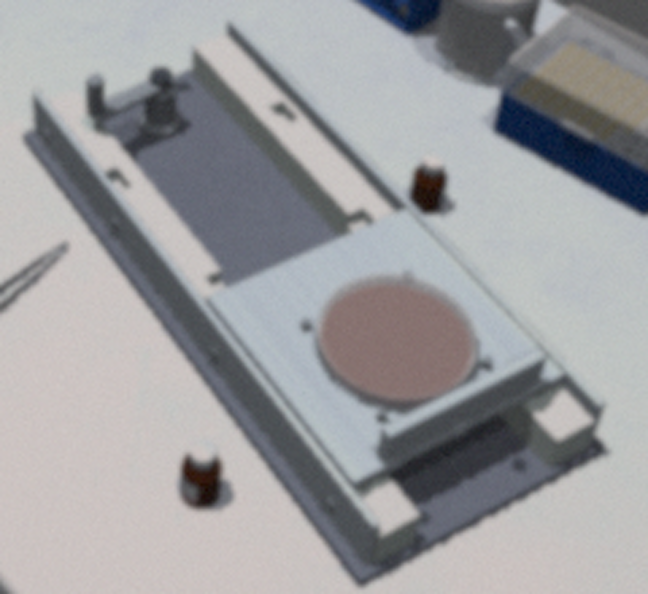

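The crops show the fences' outlines, the board's leading edge at c1 (455,125)-(420,375), the push plate at c1 (715,190)-(692,380) and the peg at c1 (123,290) / c2 (95,82). I'll cast these points from both views.

```bash
cat > h.py <<'E'
import numpy as np
from plant import ctrl
from scipy.spatial.transform import Rotation as R
def cam(n,st=None):
    i=ctrl.camera_info(n)
    if n!='wrist': return i['K'],np.linalg.inv(i['camera_from_world'])
    T=np.eye(4);T[:3,:3]=R.from_quat(st['tcp_rot']).as_matrix();T[:3,3]=st['eef_pos'];return i['K'],T@i['T_tool_cam']
def ray(c,uv):
    K,T=c;d=T[:3,:3]@np.linalg.inv(K)@[uv[0],uv[1],1];return T[:3,3],d
def cast(c,uv,z):
    o,d=ray(c,uv);return o+d*(z-o[2])/d[2]
def tri(c1,u1,c2,u2):
    o1,d1=ray(c1,u1);o2,d2=ray(c2,u2)
    s=np.linalg.lstsq(np.c_[d1,-d2],o2-o1,rcond=None)[0]
    p,q=o1+s[0]*d1,o2+s[1]*d2;return (p+q)/2,np.linalg.norm(p-q)
E
python3 - <<'E'
from h import *
np.set_printoptions(precision=4,suppress=True)
t,s=cam('top'),cam('scene')
T=lambda u,v:(265+u/3.9,195+v/3.9)
S=lambda u,v:(270+u/2.7,215+v/2.7)
for n,a,b in[('baseRL(-x,+y)',(710,450),(363,582)),('baseLL(+x,+y)',(42,340),(27,137)),('fenceL+x',(42,322),(37,95)),('fenceU+x',(92,52),(230,25)),('fenceU-x',(755,168),(600,408)),
 ('boardlead+y',(420,375),(213,295)),('boardlead-y',(455,125),(403,210)),('plate-y',(715,190),(543,357)),('plate+y',(690,382),(385,437)),('peg',(123,288),(95,80)),('pivot',(137,186),(160,75))]:
    p,e=tri(t,T(*a),s,S(*b));print(n,p,round(e,4))
for n,z,a in[('fLl',.048,(42,322)),('fLr',.048,(720,435)),('fUl',.048,(92,52)),('fUr',.048,(755,167)),('peg',.08,(123,288)),('leadA',.049,(420,375)),('leadB',.049,(455,125)),('plA',.077,(692,382)),('plB',.077,(716,190))]:
    print(n,cast(t,T(*a),z))
E
```

```text
baseRL(-x,+y) [ 0.4235 -0.1445  0.0062] 0.002
baseLL(+x,+y) [0.4927 0.2448 0.0073] 0.0052
fenceL+x [0.5008 0.2424 0.0437] 0.0054
fenceU+x [0.6561 0.2146 0.0415] 0.0031
fenceU-x [ 0.5847 -0.1681  0.0447] 0.0031
boardlead+y [0.4685 0.0297 0.0509] 0.0054
boardlead-y [0.6105 0.0057 0.048 ] 0.0031
plate-y [ 0.5679 -0.1354  0.0722] 0.002
plate+y [ 0.4607 -0.1157  0.0724] 0.0015
peg [0.5156 0.1964 0.0807] 0.0035
pivot [0.5725 0.1908 0.0573] 0.0036
fLl [0.4983 0.2437 0.048 ]
fLr [ 0.4311 -0.1377  0.048 ]
fUl [0.6534 0.2153 0.048 ]
fUr [ 0.5836 -0.1659  0.048 ]
peg [0.5143 0.1974 0.08  ]
leadA [0.4664 0.0311 0.049 ]
leadB [0.6092 0.0069 0.049 ]
plA [ 0.46  -0.115  0.077]
plB [ 0.5664 -0.1338  0.077 ]
```

```bash
cat >> h.py <<'E'
O=np.array([.544,.048]);A=np.radians(79.8)
ex=np.array([np.cos(A),np.sin(A)]);ey=np.array([-ex[1],ex[0]])
def W(x,y,z): return np.r_[O+x*ex+y*ey,z]
def TR(p): d=np.asarray(p)[:2]-O;return np.r_[d@ex,d@ey,p[2]]
def slide(p):
    s=ctrl.get_state();return R.from_quat(s['tcp_rot']).inv().apply(p-s['eef_pos'])*100
E
python3 - <<'E'
from h import *
np.set_printoptions(precision=2,suppress=True)
s=ctrl.get_state();M=R.from_quat(s['tcp_rot']).as_matrix()
print(slide(np.array([.48,.42,.24])),slide(W(-.245,0,.20)),'turn',A-np.arctan2(M[1,1],M[0,1]))
E
```

```text
[-36.87 -15.39  -0.98] [-53.2  -74.52   3.15] turn 0.057766039171418315
```

```bash
python3 -m inch '[{"slide":[-36.9,-15.4,-1],"turn":-0.058,"grip":0},{"slide":[-36.9,-15.4,-1],"turn":-0.058,"grip":0},{"slide":[-36.9,-15.4,-1],"turn":-0.058,"grip":0},{"slide":[-36.9,-15.4,-1],"turn":-0.058,"grip":0},{"slide":[-36.9,-15.4,-1],"turn":-0.058,"grip":0},{"slide":[-36.9,-15.4,-1],"turn":-0.058,"grip":0},{"slide":[-36.9,-15.4,-1],"turn":-0.058,"grip":0},{"slide":[-36.9,-15.4,-1],"turn":-0.058,"grip":0},{"slide":[-53.2,-74.5,2],"turn":-0.058,"grip":0},{"slide":[-53.2,-74.5,2],"turn":-0.058,"grip":0},{"slide":[-53.2,-74.5,2],"turn":-0.058,"grip":0},{"slide":[-53.2,-74.5,2],"turn":-0.058,"grip":0},{"slide":[-53.2,-74.5,2],"turn":-0.058,"grip":0},{"slide":[-53.2,-74.5,2],"turn":-0.058,"grip":0},{"slide":[-53.2,-74.5,2],"turn":-0.058,"grip":0},{"slide":[-53.2,-74.5,2],"turn":-0.058,"grip":0},{"slide":[-53.2,-74.5,2],"turn":-0.058,"grip":0},{"slide":[-53.2,-74.5,2],"turn":-0.058,"grip":0},{"slide":[-53.2,-74.5,2],"turn":-0.058,"grip":0},{"slide":[-53.2,-74.5,2],"turn":-0.058,"grip":0}]'
python3 - <<'E'
from h import *
import cv2
np.set_printoptions(precision=3,suppress=True)
s=ctrl.get_state();M=R.from_quat(s['tcp_rot']).as_matrix()
print(s['time'],TR(s['eef_pos']),A-np.arctan2(M[1,1],M[0,1]),s['contact_force'],s['opening'])
p,d=ctrl.read_camera('wrist');cv2.imwrite('pics/w1.png',p[:,:,::-1]);np.savez('w1.npz',p=p,d=d,pos=s['eef_pos'],rot=s['tcp_rot'])
E
```

```text
time: 2.1
eef_pos: [0.4998, -0.1805, 0.2116]
tcp_rot: [0.089, 0.996, 0.0, -0.0]
contact_force: [1.3, 0.6, -0.9]
opening: 0.001
finger_force: 0.0
2.1 [-0.233  0.003  0.212] 6.197149805542423e-05 [ 1.266  0.646 -0.86 ] 0.001305330195944964
```

View pics/w1.png

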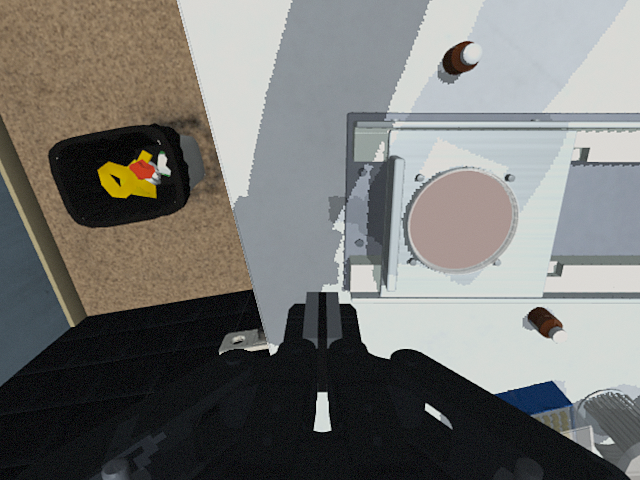

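The view is aligned with the track: plate outer edge near columns 387-404, rows 157-290, and fence tops at rows ~124 and ~296.

Run:
```python
from h import *
np.set_printoptions(precision=4,suppress=True)
f=np.load('w1.npz');c=cam('wrist',dict(eef_pos=f['pos'],tcp_rot=f['rot']))
for uv,z in[((390,157),.077),((404,157),.077),((386,290),.077),((397,290),.077),((405,224),.077),((393,224),.077),((348,113),.008),((345,298),.008),((575,130),.049),((543,297),.049),((570,113),.048),((570,298),.048)]: print(uv,TR(cast(c,uv,z)))
d=f['d'];print(d[224,380:412])
K,T=c
for u in range(384,412,3):
    q=np.linalg.inv(K)@[u,224,1]*d[224,u];print(u,TR(T[:3,:3]@q+T[:3,3]))
```

```text
(390, 157) [-0.182   0.0554  0.077 ]
(404, 157) [-0.1717  0.0554  0.077 ]
(386, 290) [-0.179  -0.0537  0.077 ]
(397, 290) [-0.1699 -0.0537  0.077 ]
(405, 224) [-0.1672  0.0037  0.077 ]
(393, 224) [-0.1767  0.0037  0.077 ]
(348, 113) [-0.2092  0.0867  0.008 ]
(345, 298) [-0.2083 -0.0974  0.008 ]
(575, 130) [-0.0306  0.0736  0.049 ]
(543, 297) [-0.0281 -0.0748  0.049 ]
(570, 113) [-0.0366  0.0864  0.048 ]
(570, 298) [-0.0021 -0.0764  0.048 ]
[0.3603 0.3605 0.361  0.     0.3186 0.3122 0.3071 0.3015 0.2974 0.2934
 0.2911 0.29   0.289  0.2881 0.2884 0.2896 0.288  0.2888 0.2881 0.2889
 0.3165 0.3172 0.3181 0.3166 0.3178 0.3112 0.3066 0.3043 0.3054 0.3044
 0.3046 0.3037]
384 [-0.1787 -0.0046  0.0485]
387 [-0.1792  0.0002  0.065 ]
390 [-0.1786  0.0031  0.0749]
393 [-0.1768  0.0039  0.0778]
396 [-0.1745  0.004   0.078 ]
399 [-0.172   0.0037  0.0771]
402 [-0.1633 -0.0045  0.049 ]
405 [-0.1622 -0.0025  0.0557]
408 [-0.161  -0.0009  0.0612]
411 [-0.159  -0.0005  0.0628]
```

```bash
python3 -m inch '[{"slide":[-0.3,-0.5,5],"turn":0,"grip":0},{"slide":[-0.3,-0.5,10],"turn":0,"grip":0},{"slide":[-0.3,0,13],"turn":0,"grip":0},{"slide":[-0.3,0,15.6],"turn":0,"grip":0},{"slide":[-0.3,0,15.6],"turn":0,"grip":0},{"slide":[-0.3,1.5,15.6],"turn":0,"grip":0},{"slide":[-0.3,2.5,15.6],"turn":0,"grip":0},{"slide":[-0.3,3,15.6],"turn":0,"grip":0},{"slide":[-0.3,3.4,15.6],"turn":0,"grip":0},{"slide":[-0.3,3.8,15.6],"turn":0,"grip":0},{"slide":[-0.3,4.2,15.6],"turn":0,"grip":0},{"slide":[-0.3,4.6,15.6],"turn":0,"grip":0},{"slide":[-0.3,5.0,15.6],"turn":0,"grip":0},{"slide":[-0.3,5.5,15.6],"turn":0,"grip":0},{"slide":[-0.3,6,15.6],"turn":0,"grip":0}]'
python3 -c "
from h import *
s=ctrl.get_state();print(TR(s['eef_pos']),s['contact_force'])"
```

```text
time: 3.65
eef_pos: [0.5149, -0.121, 0.057]
tcp_rot: [0.089, 0.996, -0.001, 0.001]
contact_force: [-1.6, -4.8, 3.6]
opening: 0.0
finger_force: 2.7
[-0.17145926 -0.00125784  0.05698196] [-1.59430674 -4.76348251  3.56953265]
```

```bash
python3 -m inch '[{"slide":[0,0.6,0],"turn":0,"grip":0},{"slide":[0,1.3,0],"turn":0,"grip":0},{"slide":[0,2,0],"turn":0,"grip":0},{"slide":[0,2.7,0],"turn":0,"grip":0},{"slide":[0,3.4,0],"turn":0,"grip":0},{"slide":[0,4.1,0],"turn":0,"grip":0},{"slide":[0,4.8,0],"turn":0,"grip":0},{"slide":[0,5.5,0],"turn":0,"grip":0},{"slide":[0,6.2,0],"turn":0,"grip":0},{"slide":[0,6.9,0],"turn":0,"grip":0},{"slide":[0,7.6,0],"turn":0,"grip":0},{"slide":[0,8.3,0],"turn":0,"grip":0},{"slide":[0,9,0],"turn":0,"grip":0},{"slide":[0,9.6,0],"turn":0,"grip":0},{"slide":[0,10.1,0],"turn":0,"grip":0},{"slide":[0,10.4,0],"turn":0,"grip":0},{"slide":[0,10.6,0],"turn":0,"grip":0},{"slide":[0,10.7,0],"turn":0,"grip":0}]'
cat > look.py <<'E'
from h import *
import sys,cv2
np.set_printoptions(precision=4,suppress=True)
s=ctrl.get_state();print('tcp',TR(s['eef_pos']),s['contact_force'])
c=cam('wrist',s);p,d=ctrl.read_camera('wrist');cv2.imwrite(f'pics/{sys.argv[1]}.png',p[:,:,::-1])
K,T=c;v,u=np.mgrid[:480,:640]
P=np.stack([(u-K[0,2])/K[0,0]*d,(v-K[1,2])/K[1,1]*d,d],-1)@T[:3,:3].T+T[:3,3]
q=P[...,:2]-O;X,Y,Z=q@ex,q@ey,P[...,2];ok=d>0
np.savez(sys.argv[1],p=p,X=X,Y=Y,Z=Z,ok=ok)
# plate: points between board and plate top
m=ok&(abs(Y)<.053)&(abs(Y)>.025)&(Z>.064)&(Z<.085)&(X<.0)&(X>-.2)
if m.sum()>10:
    for sg in(1,-1):
        k=m&(Y*sg>0)
        if k.sum(): print('plate side',sg,k.sum(),'x',np.percentile(X[k],[2,50,98]),'ztop',np.percentile(Z[k],95))
# board surface heights at leading/trailing, both sides
for x0,y0 in[(-.01,.064),(-.01,-.064),(.03,.064),(.03,-.064),(.06,.06),(.06,-.06),(.1,.06),(.1,-.06)]:
    k=ok&(abs(X-x0)<.006)&(abs(Y-y0)<.005);print((x0,y0),k.sum(),np.median(Z[k]) if k.sum() else None)
E
python3 look.py w2
```

```text
time: 5.45
eef_pos: [0.533, -0.0148, 0.0561]
tcp_rot: [0.089, 0.996, -0.0, 0.0]
contact_force: [-1.3, -6.2, 4.5]
opening: -0.001
finger_force: 2.7
tcp [-0.0638 -0.0003  0.0561] [-1.2805 -6.158   4.5081]
plate side 1 1972 x [-0.05   -0.0467 -0.0194] ztop 0.07810286823919405
(-0.01, 0.064) 736 0.049331690793382676
(-0.01, -0.064) 86 0.049417683867218065
(0.03, 0.064) 742 0.04939541458263126
(0.03, -0.064) 3 0.049368090128992737
(0.06, 0.06) 660 0.04924158649527004
(0.06, -0.06) 372 0.049387820124759826
(0.1, 0.06) 0 None
(0.1, -0.06) 95 0.049374290418663175
```

View pics/w2.png

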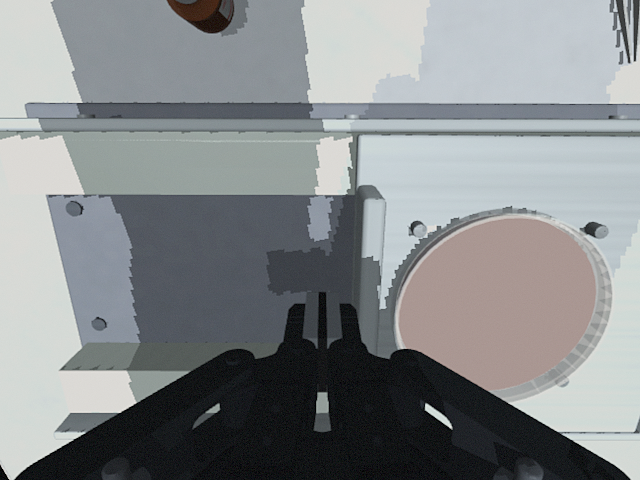

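The plate face is at x = -50 mm and the board is still riding (top at 49 mm), so 11-15 mm remain. I'll push that slowly.

```bash
python3 -m inch '[{"slide":[0,0.3,0],"turn":0,"grip":0},{"slide":[0,0.6,0],"turn":0,"grip":0},{"slide":[0,0.8,0],"turn":0,"grip":0},{"slide":[0,1.0,0],"turn":0,"grip":0},{"slide":[0,1.1,0],"turn":0,"grip":0},{"slide":[0,1.2,0],"turn":0,"grip":0},{"slide":[0,1.3,0],"turn":0,"grip":0},{"slide":[0,1.3,0],"turn":0,"grip":0}]'
python3 look.py w3
```

```text
time: 6.3
eef_pos: [0.5346, -0.0015, 0.0553]
tcp_rot: [0.089, 0.996, 0.0, -0.001]
contact_force: [-0.4, -1.3, -1.0]
opening: 0.0
finger_force: 1.1
tcp [-0.0504  0.0005  0.0553] [-0.4459 -1.337  -0.9743]
plate side 1 1640 x [-0.0364 -0.0329 -0.0286] ztop 0.07117784016883474
(-0.01, 0.064) 695 0.042368138379630826
(-0.01, -0.064) 0 None
(0.03, 0.064) 676 0.04230954757857376
(0.03, -0.064) 0 None
(0.06, 0.06) 684 0.04231447464085074
(0.06, -0.06) 349 0.042329475978426206
(0.1, 0.06) 0 None
(0.1, -0.06) 348 0.042367165064306225
```

The board dropped home and lies flat: its top is at 42.3 mm at all the sampled points. I'll back off, rise and go over the keeper.

```bash
python3 -m inch '[{"slide":[0,-1,0],"turn":0,"grip":0},{"slide":[0,-3,0],"turn":0,"grip":0},{"slide":[0,-3,-4],"turn":0,"grip":0},{"slide":[0,-3,-8],"turn":0,"grip":0},{"slide":[0,-2,-12],"turn":0,"grip":0},{"slide":[2,3,-12],"turn":0,"grip":0},{"slide":[3,8,-12],"turn":0,"grip":0},{"slide":[4,13,-12],"turn":0,"grip":0},{"slide":[5,18,-12],"turn":0,"grip":0},{"slide":[6,22.5,-12],"turn":0,"grip":0},{"slide":[6,22.5,-12],"turn":0,"grip":0},{"slide":[6,22.5,-12],"turn":0,"grip":0},{"slide":[6,22.5,-12],"turn":0,"grip":0}]'
python3 look.py w4
python3 - <<'E'
import numpy as np
f=np.load('w4.npz');X,Y,Z,ok=[f[k] for k in('X','Y','Z','ok')]
for lo,hi,n in((.074,.088,'peg top'),(.053,.066,'pivot?'),(.046,.052,'finger')):
    m=ok&(Z>lo)&(Z<hi)&(X>.08)&(X<.17)&(abs(Y)<.077)
    if m.any(): print(n,m.sum(),*[np.percentile(a[m],[3,50,97]).round(4) for a in(X,Y,Z)])
E
```

```text
time: 7.65
eef_pos: [0.5159, 0.2294, 0.1758]
tcp_rot: [0.089, 0.996, -0.0, -0.0]
contact_force: [0.6, -1.1, -0.9]
opening: -0.001
finger_force: 0.0
tcp [0.1736 0.0597 0.1758] [ 0.5745 -1.0771 -0.8961]
plate side 1 575 x [-0.0354 -0.0297 -0.0276] ztop 0.07117908515352048
plate side -1 442 x [-0.037  -0.0309 -0.0289] ztop 0.07109826076354687
(-0.01, 0.064) 185 0.04238394517275251
(-0.01, -0.064) 125 0.04244138579097023
(0.03, 0.064) 196 0.042357070429580285
(0.03, -0.064) 131 0.04235648778547518
(0.06, 0.06) 191 0.04252151208029398
(0.06, -0.06) 132 0.042505320067577096
(0.1, 0.06) 190 0.04259663956724524
(0.1, -0.06) 0 None
peg top 246 [0.1378 0.1432 0.1482] [0.0493 0.0547 0.0592] [0.0746 0.0799 0.0813]
pivot? 295 [0.1396 0.1472 0.1561] [-0.0046  0.0032  0.0593] [0.0536 0.0555 0.0646]
finger 1049 [0.0919 0.1467 0.1576] [0.006  0.0303 0.0767] [0.0475 0.05   0.0514]
```

View pics/w4.png

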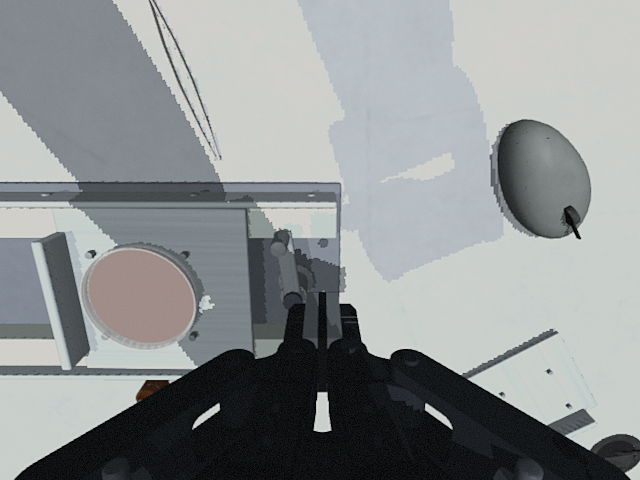

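The board is flat at all points. The peg is at track (143, 54.5) mm, in the image at about (283,237). I'll descend on its +x side and sweep it round.

```bash
python3 -m inch '[{"slide":[0,0.6,4],"turn":0,"grip":0},{"slide":[0,0.6,8],"turn":0,"grip":0},{"slide":[0,0.6,11],"turn":0,"grip":0},{"slide":[0,0.6,11.7],"turn":0,"grip":0},{"slide":[0,0.6,11.7],"turn":0,"grip":0},{"slide":[0,-0.3,11.7],"turn":0,"grip":0},{"slide":[0,-1.1,11.7],"turn":0,"grip":0},{"slide":[0,-1.7,11.7],"turn":0,"grip":0},{"slide":[0,-2.2,11.7],"turn":0,"grip":0},{"slide":[-0.2,-2.7,11.7],"turn":0,"grip":0},{"slide":[-0.3,-3.2,11.7],"turn":0,"grip":0},{"slide":[-0.5,-3.9,11.7],"turn":0,"grip":0},{"slide":[-0.8,-4.5,11.7],"turn":0,"grip":0},{"slide":[-1.2,-5.1,11.7],"turn":0,"grip":0},{"slide":[-1.6,-5.5,11.7],"turn":0,"grip":0},{"slide":[-2.2,-5.9,11.7],"turn":0,"grip":0},{"slide":[-2.9,-6.3,11.7],"turn":0,"grip":0},{"slide":[-3.6,-6.7,11.7],"turn":0,"grip":0},{"slide":[-4.1,-7.0,11.7],"turn":0,"grip":0},{"slide":[-4.3,-7.0,11.7],"turn":0,"grip":0}]'
cat > peg.py <<'E'
import numpy as np,sys
f=np.load(f'{sys.argv[1]}.npz');X,Y,Z,ok=[f[k] for k in('X','Y','Z','ok')]
for lo,hi,n in((.074,.088,'peg top'),(.046,.052,'finger')):
    m=ok&(Z>lo)&(Z<hi)&(X>.07)&(X<.17)&(Y<.04)&(Y>-.03)
    if m.any(): print(n,m.sum(),*[np.percentile(a[m],[3,50,97]).round(4) for a in(X,Y,Z)])
E
python3 look.py w5; python3 peg.py w5
```

```text
time: 9.7
eef_pos: [0.5468, 0.1531, 0.0592]
tcp_rot: [0.089, 0.996, -0.0, 0.0]
contact_force: [-0.9, 0.4, -0.3]
opening: 0.003
finger_force: 0.2
tcp [0.104  0.0159 0.0592] [-0.8727  0.3866 -0.2971]
plate side 1 59 x [-0.0291 -0.0281 -0.0272] ztop 0.0664649201526238
plate side -1 1322 x [-0.0364 -0.0304 -0.0285] ztop 0.0709725283334785
(-0.01, 0.064) 607 0.04240337337000394
(-0.01, -0.064) 17 0.04237517910659422
(0.03, 0.064) 605 0.04232592249543174
(0.03, -0.064) 30 0.0423714877293431
(0.06, 0.06) 585 0.042414916948627035
(0.06, -0.06) 0 None
(0.1, 0.06) 597 0.04234059291039366
(0.1, -0.06) 161 0.04232780383902504
peg top 1375 [0.0912 0.1042 0.1168] [0.0231 0.0245 0.0281] [0.0745 0.0815 0.0876]
finger 1625 [0.0714 0.1335 0.1574] [-0.0062  0.003   0.0073] [0.0467 0.0501 0.0515]
```

View pics/w5.png

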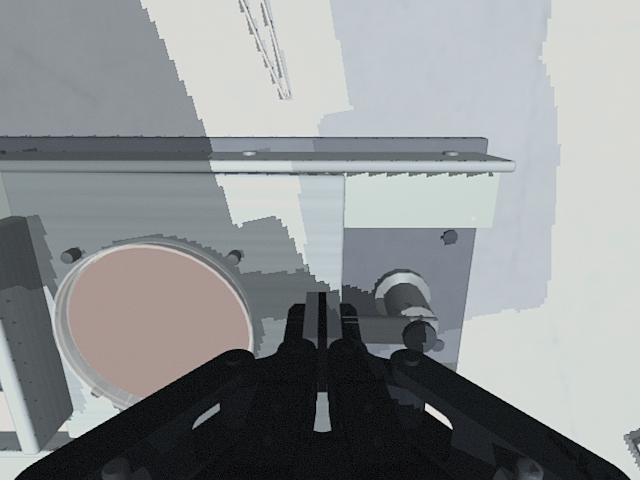

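The keeper looks nearly or fully across the board. I'll press gently along -y until the stop pushes back.

```bash
python3 -m inch '[{"slide":[-0.1,0,0],"turn":0,"grip":0},{"slide":[-0.2,0,0],"turn":0,"grip":0},{"slide":[-0.3,0,0],"turn":0,"grip":0},{"slide":[-0.3,0,0],"turn":0,"grip":0}]'
```

```text
time: 10.15
eef_pos: [0.5487, 0.1532, 0.059]
tcp_rot: [0.089, 0.996, -0.0, -0.0]
contact_force: [-0.6, 0.5, 1.0]
opening: -0.001
finger_force: 0.3
```

```bash
python3 -m inch '[{"slide":[-0.1,0,0],"turn":0,"grip":0},{"slide":[-0.2,0,0],"turn":0,"grip":0},{"slide":[-0.3,0,0],"turn":0,"grip":0},{"slide":[-0.3,0,0],"turn":0,"grip":0}]'
```

```text
time: 10.55
eef_pos: [0.5498, 0.1534, 0.0585]
tcp_rot: [0.089, 0.996, 0.0, -0.003]
contact_force: [-5.6, 2.7, 2.3]
opening: -0.0
finger_force: 3.0
```

There's 5.6 N from the stop, so the keeper is closed. I'll retreat along +y, rise and check.

```bash
python3 -m inch '[{"slide":[1,0.2,0],"turn":0,"grip":0},{"slide":[3,0.4,0],"turn":0,"grip":0},{"slide":[3,0.4,-4],"turn":0,"grip":0},{"slide":[3,2,-8],"turn":0,"grip":0},{"slide":[3,5,-12],"turn":0,"grip":0},{"slide":[3,9,-14],"turn":0,"grip":0},{"slide":[3,12,-14],"turn":0,"grip":0},{"slide":[3,12,-14],"turn":0,"grip":0},{"slide":[3,12,-14],"turn":0,"grip":0}]'
python3 look.py w6; python3 peg.py w6
python3 - <<'E'
import numpy as np
f=np.load('w6.npz');X,Y,Z,ok=[f[k] for k in('X','Y','Z','ok')]
for a in np.arange(.075,.165,.01):
    m=ok&(Z>.0465)&(Z<.0525)&(abs(X-a)<.005)&(abs(Y)<.03)
    if m.sum()>3: print(round(a,3),m.sum(),np.percentile(Y[m],[3,50,97]).round(4))
E
```

```text
time: 11.45
eef_pos: [0.5432, 0.2761, 0.1986]
tcp_rot: [0.088, 0.996, -0.0, 0.0]
contact_force: [-0.3, -0.2, -0.5]
opening: -0.003
finger_force: 0.0
tcp [0.2243 0.0412 0.1986] [-0.2765 -0.1772 -0.5115]
plate side 1 70 x [-0.0294 -0.0286 -0.0275] ztop 0.06842677695933855
plate side -1 438 x [-0.0365 -0.0307 -0.0285] ztop 0.07123819224029009
(-0.01, 0.064) 183 0.042457120530354275
(-0.01, -0.064) 120 0.042495756018718744
(0.03, 0.064) 178 0.04248423309521038
(0.03, -0.064) 123 0.04256851396436495
(0.06, 0.06) 171 0.04241167064813295
(0.06, -0.06) 124 0.042577325615570955
(0.1, 0.06) 168 0.04238469874439543
(0.1, -0.06) 122 0.0423525704603587
peg top 217 [0.09   0.0959 0.1001] [-0.0056  0.0002  0.0045] [0.0748 0.0799 0.0814]
finger 1011 [0.071  0.1197 0.1581] [-0.0077  0.0007  0.0062] [0.0475 0.0502 0.0515]
0.075 98 [-0.012   0.0015  0.0134]
0.095 57 [-0.0067  0.0041  0.0061]
0.105 179 [-0.0065  0.0003  0.0057]
0.115 183 [-0.0074 -0.0002  0.0058]
0.125 186 [-0.0077 -0.      0.0058]
0.135 188 [-0.0075 -0.0002  0.0057]
0.145 44 [-0.0057  0.0048  0.0064]
0.155 89 [-0.0071  0.0021  0.0061]
```

View pics/w6.png

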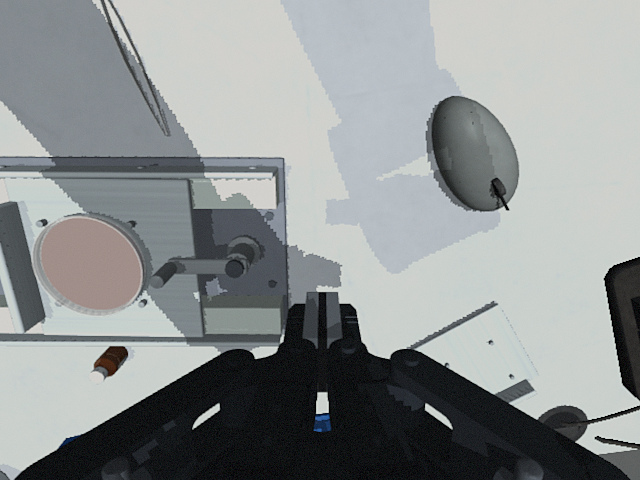

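The keeper lies along the track's -x over the board's leading edge, with the peg at (96, 0) mm. The board is flat, the dish is between its studs, and the hand is clear.

```bash
python3 -c "
from plant import ctrl
print(ctrl.sign_off())"
```

```text
the job is handed in; nothing more can be done
None
```

The board was pushed home and lies flat in its notches, the keeper was then closed to its stop over the board's leading edge, and the job was handed in at about 11.5 s with the hand clear.

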